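# Hold the rasp level over the dust tray

## Task

Draw the rasp by its handle out of the sleeve of its sloping wooden rest, turn it level with the same face still up, and hold it in the gripper with the middle of its blade above the middle of the green dust tray, the whole rasp at least 10 cm above the bench and touching nothing else, so that the carver can brush its teeth clean. Finish while still holding it there, steady; do not let go of it. Do not disturb the dust brush, the oil can or the roll of tape.

Things in the scene. Friction and masses are not known exactly. Their poses are not given: they have to be found in the camera images.
- rasp: flat rasp, wooden handle, 260 mm long, about 0.16 kg. Origin mid-length on its underside; +y to the handle end, -y to the tip, +z up. Handle 28 wide (x), 28 high, y 40 to 130; it balances at y = 53. Blade 17 wide, 5 thick, y -130 to 40, its axis rises 3.3 degrees in the rasp's frame (z 2.5 at the tip, 12 at the handle). Starts tip down, the blade sloping 40 degrees, its last 80 mm in the sleeve
- rasp_tip (a point): tip of the rasp's blade, middle of its thickness (rasp frame 0, -130, 2.5 mm)
- blade_mid (a point): middle of the rasp's blade (rasp frame 0, -45, 7.5 mm)
- rasp_grip (a point): middle of the handle's thickness where it is good to grip (rasp frame 0, 80, 15 mm); the fingers close along the rasp's x axis
- handle_end (a point): end of the rasp's handle, middle of its section (rasp frame 0, 130, 15 mm)
- rasp_rest: fixed wooden rest. Origin: centre under its base (190 x 100 x 14 mm); z up. A 48 mm wide plank slopes 40 degrees down to +x from its top end (x -38, z 135 mm). Its lower 80 mm is a roofed sleeve, 22 wide, 9 high inside, shut at the low end, open at the upper: the rasp comes out only when drawn up the slope over 80 mm. Curbs 6 mm high above it. The handle overhangs the top end, toward the robot
- sleeve_mouth (a point): centre of the sleeve's open mouth, in the rest's frame at (27, 0, 87) mm
- dust_tray: shallow green tray, 180 x 180 mm and 26 mm high, walls 5 mm, a small wire handle (to 107 mm from the centre) on each of its y sides, screwed to the bench. Origin: centre of its underside; z up
- dust_brush: bystander: wooden bench brush lying bristles up, 31 x 207 x 46 mm (x, y, z), origin at the centre of its underside; leave it where it is
- oil_can: bystander: dark conical oil can with a thin spout, 68 mm across, 136 mm high, origin at the centre of its underside; leave it where it is
- tape_spool: bystander: roll of green tape lying flat, 53 mm across, 20 mm high, origin at the centre of its underside; leave it where it is
- twin_lamp: obstacle, fixed: old two-headed bench lamp at the left behind the relief board; its heads hang 0.2 to 0.33 m above the bench over x 0.47 to 0.77, y 0.41 to 0.75 m, between the arm's start and the work: swing round them on the robot's side

How it is judged:
On the way:
1. the rasp, held by the fingers, is drawn until its tip is out of the sleeve (past its mouth, or well above it) (((x of rasp_tip in the frame of rasp_rest below 0.028 m and z of rasp_tip in the frame of rasp_rest above 0.078 m) or height (world z) of rasp_tip above 0.14 m) and contact force between rasp and the fingers above 1 N), for 0.05 s.
At the end, for the whole second after the job is handed in: rasp held still, length level within about 10 degrees, upper face up within 17 degrees, blade middle within 30 mm of the tray's centre in plan, tip, middle and handle end 100 mm or more above the bench, not touching rest, tray, brush or can; bystanders within 20 mm of their places (contact force between rasp and the fingers above 2 N and angle between rasp's own y axis and vertical between 1.41 and 1.78 rad and angle between rasp's own z axis and vertical below 0.3 rad and horizontal distance between blade_mid and dust_tray below 0.03 m and height (world z) of each of rasp_tip, handle_end, rasp above 0.1 m and contact force between rasp and rasp_rest below 0.1 N and contact force between rasp and dust_tray below 0.1 N and contact force between rasp and oil_can below 0.1 N and contact force between rasp and dust_brush below 0.1 N and linear speed of rasp below 0.03 m/s and angular speed of rasp below 0.2 rad/s and distance of each of dust_brush, oil_can, tape_spool from where it was at the start of the episode below 0.02 m); the arm keeps its last pose, push and grip.
It fails at once if the dust brush, oil can or roll of tape is displaced by more than 20 mm (distance of any of dust_brush, oil_can, tape_spool from where it was at the start of the episode above 0.02 m).
It also fails if it takes over 48 s, if anything falls off the work surface, if the arm or the gripper's body presses on something with over 40 N, if the wrist force passes 120 N, or if a joint passes its speed limit or range.

## Robot

A 6-joint arm with a two-finger parallel gripper is mounted at the origin on a cart in front of the work surface, level with it; the furniture and walls round the work are solid. World frame = base frame: x ahead of the robot, y to its left, z up, the work surface at z = 0. Lengths are in m, angles in rad, forces in N, time in s.
With the tool pointing down it reaches from about 0.375 to 0.9 m from the base axis. Payload 3.1 kg.
Tool frame: the origin (TCP) lies midway between the tips of the shut fingers; the grasp point (between the pads) lies 19 mm behind it (manip.grip_depth is the distance from the TCP to the grasp point, in m); z points along the fingers, y is the line along which they close (so a half turn about z gives the same grasp; the last joint's range is limited). The gripper opens to 85 mm and grips with 20 to 120 N. Pads are 22 mm wide; open, the fingers measure 114 mm over their backs; the gripper's body (76 mm by 85 mm) begins 54 mm behind the grasp point. The pads swing forward as they close: fully open they stand 13 mm farther back than shut.
Start: joints at [1.115, 0.527, 1.433, -0, 1.181, -0.178], TCP at [0.171, 0.601, 0.231] pointing down, gripper open.
Joint ranges: [-3.08, 3.08], [-0.75, 2.2], [0.22, 2.44], [-1.43, 4.57], [0, 2.65], [-2.85, 2.85]. Speed limits (rad/s): [2.79, 2.79, 3.14, 3.14, 3.14, 3.14].

## Interface

Orientations are given as a unit quaternion [x, y, z, w].
In Python, from station import telemetry, snapshot, manip gives the robot as it stands. The module is installed in compiled form; this text tells all that it offers.
- The arm moves only by the shell command python3 -m crank 'ROWS' [OPENING] [FORCE]. ROWS is text: rows parted by semicolons, each of 6 numbers parted by spaces: the shift along the tool's x, y, z as a fraction of full scale, then the turn, a rotation vector about the tool's x, y, z as a fraction of full scale. A call has exactly 5 rows; each row shifts and turns the commanded pose from where the row before left it, along the tool's axes as they then stand; what a row does not reach is not made up. Full scale, the value 1, is 4 cm for a shift and 90 degrees for a turn. A row lasts 1/10 s, in which the tool goes at most 50 mm and 8.59 degrees, less where a joint would pass 70% of its speed; a pose out of reach is approached as far as the arm can. A call with a number of a shift or a turn outside -1 to 1 is refused whole. A call with a gripper value outside its range is refused whole. OPENING is the opening, from -1 (shut) to 1 (fully open), set as the call begins (- or left out, the last holds). The fingers move at their own pace and stop on an object; FORCE is the grip in N (left out, the last holds). Time passes only in rows, so rows that do not move let the fingers close, or fill a call up. It gives the time, the measured TCP pose, the force, the opening and the grip force at its end, in the units of the state.
- telemetry.sense(): the state, without advancing time (a new reading comes with each control period).
- snapshot(name): name is "scene" or "top"; returns a dict with "image" (480x640x3 uint8, red, green, blue), "depth" (480x640 float32, m along the optical axis (not along the pixel's ray), 0 where there is no reading), "camera_matrix" (3x3 intrinsics, pixels), "rvec" (rotation vector, rad) and "tvec" (3), from world to camera coordinates, as OpenCV has them. Camera axes: x right, y down, z forward; pixel columns grow to the right and rows downward; lengths in m; the calibration is good to about 2 mm. A picture is of the moment at which its call begins.
- manip.sign_off(): hands the job in; it is judged then, once.
The state is a dict: "t": time; "q": joint angles; "qd": joint speeds; "tau": joint torques, N m; "tcp_pos": TCP position; "tool_rot": TCP orientation; "force": force on the tool from outside, world axes, zero at the start; "ft_torque": the same for the moment, N m; "finger_gap": opening from 0.0 (shut) to 1.0 (fully open); "gripper_force": force on a finger pad.
Only numpy, scipy, OpenCV 4.12 (cv2) and the standard library are available. Lean on these libraries where they do the work, as an engineer would, in place of code of your own. Each camera call takes 0.05 s, during which the arm holds its last target. There are 200 camera calls.

## Working session

There is one attempt and no reset: what is moved stays moved. The work goes in short steps, Python scripts to look and compute and a shell command to move; the robot and the scene stay as the last step left them, time stands still between calls to the robot, and variables do not carry over. Pictures are saved under pics/ and viewed, at most 10 in all, crops included, and the job is handed in when it is done.

```bash
mkdir -p pics; cat > h.py <<'E'
import numpy as np, cv2
from scipy.spatial.transform import Rotation as R
from station import telemetry, snapshot, manip
def cloud(s):
    K=s["camera_matrix"];Rm=cv2.Rodrigues(np.array(s["rvec"],float))[0];t=np.array(s["tvec"],float).ravel()
    v,u=np.mgrid[:480,:640];d=s["depth"]
    c=np.stack([(u-K[0,2])/K[0,0]*d,(v-K[1,2])/K[1,1]*d,d],-1)
    return (c-t)@Rm
E
python3 - <<'E'
from h import *
for n in("scene","top"):
    s=snapshot(n);cv2.imwrite(f"pics/{n}0.png",s["image"][:,:,::-1]);np.savez(f"{n}0.npz",P=cloud(s),im=s["image"],d=s["depth"],K=s["camera_matrix"],r=s["rvec"],t=s["tvec"])
print(telemetry.sense())
E
```

```text
{'t': 0.1, 'q': array([ 1.11547209e+00,  5.28388333e-01,  1.43379456e+00,  5.15647640e-06,
        1.18141217e+00, -1.78481918e-01]), 'qd': array([-4.97639468e-04, -2.29891570e-03, -3.38571339e-03, -2.48326929e-06,
       -7.56938535e-04, -5.78907888e-04]), 'tau': array([-5.20454196e-04, -4.43304026e+01, -1.78583926e+01, -2.58758218e-04,
        3.80222205e-03,  3.82496876e-05]), 'tcp_pos': array([0.17049027, 0.60061342, 0.2304157 ]), 'tool_rot': array([ 1.37980453e-01,  9.90434446e-01, -9.50609481e-04, -3.14267189e-04]), 'force': array([-0.16696922, -0.12351649, -0.41183252]), 'ft_torque': array([ 0.03819437, -0.0102557 , -0.02714672]), 'gripper_force': 0.0, 'finger_gap': 1.0040875853492006}
```

View pics/scene0.png

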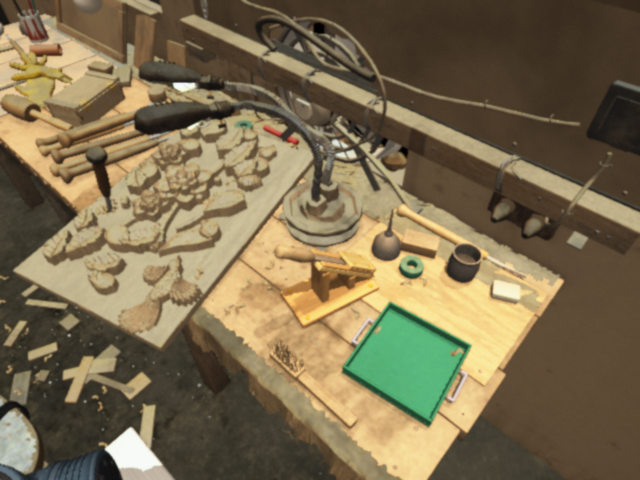

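View pics/top0.png

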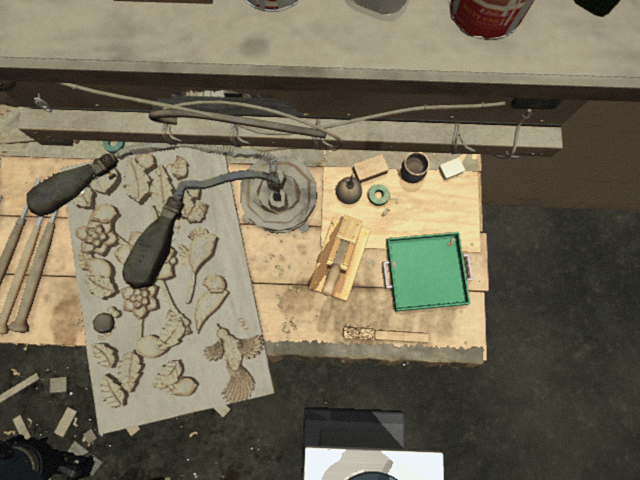

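Scene view: rasp handle at about (278,252)–(312,260), its rest at (330,285), the tray centre at (407,362), oil can (387,242), tape (411,267), brush (290,360)–(355,420). In the top view the rest is at (338,258), the tray at (428,272), and the brush runs along row 334.

```bash
python3 - <<'E'
from h import *
for n,boxes in (("scene",{"handle":(272,242,318,268),"rest":(275,240,385,328)}),("top",{"rest":(300,210,372,305)})):
    D=np.load(n+"0.npz");P=D["P"];im=D["im"]
    hsv=cv2.cvtColor(im,cv2.COLOR_RGB2HSV)
    g=cv2.inRange(hsv,(65,120,60),(90,255,255));k,l,st,c=cv2.connectedComponentsWithStats(g)
    i=1+np.argmax(st[1:,4]);m=(l==i)
    for u,v in cv2.boxPoints(cv2.minAreaRect(np.argwhere(m)[:,::-1].astype(np.float32))): pass
    pp=P[m];pp=pp[pp[:,2]<0.06];
    xy=pp[:,:2].astype(np.float32);print(n,"tray",cv2.minAreaRect(xy),np.median(pp[:,2]))
    for b,(u0,v0,u1,v1) in boxes.items():
        q=P[v0:v1,u0:u1].reshape(-1,3);cimg=hsv[v0:v1,u0:u1].reshape(-1,3)
        print(b)
        for lo in np.arange(0.02,0.24,0.02):
            w=q[(q[:,2]>lo)&(q[:,2]<lo+.02)]
            if len(w)>3: print(round(lo,2),len(w),w.mean(0).round(3),w.min(0).round(3),w.max(0).round(3))
for (u,v) in ((283,252),(295,254),(305,257),(312,259)):
    D=np.load("scene0.npz");print(D["P"][v,u].round(3))
D=np.load("top0.npz");s=np.load("scene0.npz")
cv2.imwrite("pics/crop1.png",np.hstack([cv2.resize(np.ascontiguousarray(D["im"][205:305,300:375,::-1]),None,fx=5,fy=5,interpolation=cv2.INTER_CUBIC),cv2.resize(np.ascontiguousarray(s["im"][235:335,268:353,::-1]),None,fx=5,fy=5,interpolation=cv2.INTER_CUBIC)]))
E
```

```text
scene tray ((0.5681269764900208, -0.12542179226875305), (0.1796802282333374, 0.1757938116788864), 7.314972400665283) 0.004421776429278474
handle
0.08 14 [0.566 0.116 0.094] [0.564 0.109 0.085] [0.569 0.121 0.1  ]
0.1 6 [0.566 0.112 0.101] [0.564 0.106 0.1  ] [0.568 0.121 0.102]
0.12 68 [0.563 0.104 0.132] [0.549 0.087 0.125] [0.582 0.123 0.14 ]
0.14 79 [0.543 0.099 0.153] [0.515 0.095 0.141] [0.557 0.111 0.16 ]
0.16 167 [0.525 0.104 0.171] [0.501 0.097 0.16 ] [0.546 0.117 0.18 ]
0.18 208 [0.501 0.114 0.191] [0.48  0.105 0.18 ] [0.528 0.133 0.2  ]
0.2 83 [0.492 0.121 0.203] [0.483 0.111 0.2  ] [0.502 0.132 0.208]
rest
0.02 465 [0.639 0.054 0.029] [ 0.555 -0.037  0.02 ] [0.753 0.122 0.04 ]
0.04 404 [0.643 0.071 0.049] [0.555 0.042 0.04 ] [0.753 0.121 0.06 ]
0.06 305 [0.615 0.075 0.07 ] [0.555 0.048 0.06 ] [0.672 0.121 0.08 ]
0.08 452 [0.605 0.082 0.09 ] [0.555 0.054 0.08 ] [0.649 0.121 0.1  ]
0.1 249 [0.583 0.086 0.109] [0.555 0.066 0.1  ] [0.61  0.121 0.12 ]
0.12 235 [0.565 0.093 0.129] [0.547 0.074 0.12 ] [0.588 0.123 0.14 ]
0.14 79 [0.543 0.099 0.153] [0.515 0.095 0.141] [0.557 0.11
[... 425 characters left out ...]
4 ]
0.04 265 [0.679 0.111 0.05 ] [0.557 0.04  0.04 ] [0.707 0.191 0.06 ]
0.06 161 [0.653 0.075 0.069] [0.557 0.046 0.06 ] [0.687 0.187 0.08 ]
0.08 311 [0.626 0.08  0.09 ] [0.599 0.054 0.08 ] [0.65  0.108 0.1  ]
0.1 177 [0.595 0.09  0.11 ] [0.577 0.066 0.1  ] [0.614 0.115 0.12 ]
0.12 241 [0.569 0.098 0.13 ] [0.549 0.072 0.12 ] [0.591 0.124 0.14 ]
0.14 38 [0.554 0.101 0.153] [0.538 0.093 0.14 ] [0.565 0.113 0.16 ]
0.16 116 [0.535 0.108 0.172] [0.515 0.095 0.161] [0.55  0.125 0.18 ]
0.18 143 [0.508 0.116 0.191] [0.482 0.102 0.18 ] [0.529 0.133 0.2  ]
0.2 80 [0.495 0.12  0.204] [0.484 0.11  0.2  ] [0.507 0.131 0.21 ]
[0.489 0.112 0.204]
[0.513 0.107 0.182]
[0.53  0.1   0.165]
[0.546 0.097 0.147]
```

View pics/crop1.png

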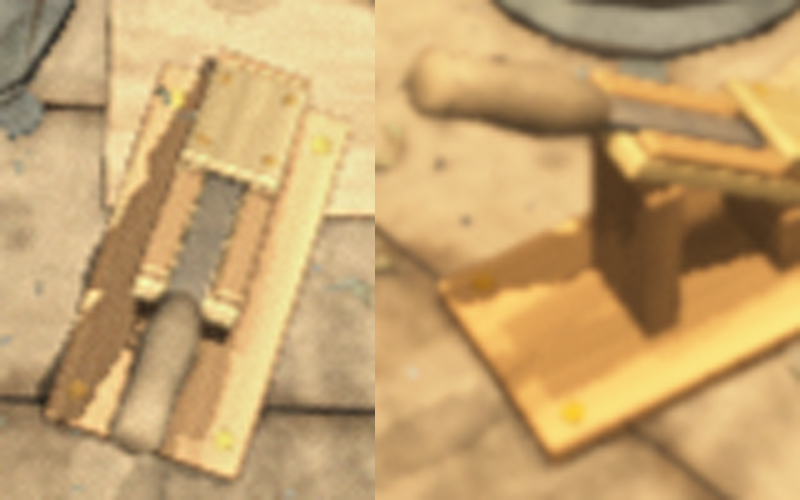

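The crop shows the handle lying straight up the slope. In the top view the rest's base corners are at about (309,288), (348,301), (370,229) and (333,217).

```bash
python3 - <<'E'
from h import *
D=np.load("top0.npz");K=D["K"];Rm=cv2.Rodrigues(D["r"].astype(float))[0];t=D["t"].astype(float).ravel()
C=-Rm.T@t
def ray(u,v,z):
    d=Rm.T@np.linalg.inv(K)@[u,v,1]; return C+d*(z-C[2])/d[2]
c=np.array([ray(300+a/5-.4,205+b/5-.4,.014) for a,b in((45,415),(240,480),(350,120),(165,60))]);print(c.round(4),"cam",C.round(2))
e=(c[3]-c[0]+c[2]-c[1])/2;print("centre",c.mean(0).round(4),"yaw",np.degrees(np.arctan2(e[1],e[0])),np.linalg.norm(e),np.linalg.norm(c[1]-c[0]))
g=cv2.inRange(cv2.cvtColor(D["im"],cv2.COLOR_RGB2HSV),(65,100,40),(90,255,255));k,l,st,cc=cv2.connectedComponentsWithStats(g)
r=cv2.minAreaRect(np.argwhere(l==1+np.argmax(st[1:,4]))[:,::-1].astype(np.float32));print(r,ray(*r[0],.026))
bp=np.array([ray(u,v,.026)[:2] for u,v in cv2.boxPoints(r)]);print(bp.round(3))
for n in("top","scene"):
    P=np.load(n+"0.npz")["P"].reshape(-1,3);h=P[(P[:,2]>.145)&(P[:,2]<.215)&(P[:,0]>.47)&(P[:,0]<.57)&(P[:,1]>.08)&(P[:,1]<.145)]
    q=h[:,:2];m=q.mean(0);w,V=np.linalg.eigh(np.cov(q.T));d=V[:,1];print(n,len(h),m.round(4),np.degrees(np.arctan2(*(d*np.sign(d[0]))[::-1])))
s=np.load("scene0.npz");Pm=s["P"]
gs=cv2.inRange(cv2.cvtColor(s["im"],cv2.COLOR_RGB2HSV),(65,100,40),(90,255,255))>0
p=Pm[gs&(Pm[...,0]<.8)&(Pm[...,1]<0)];p=p[(p[:,2]>.018)&(p[:,2]<.035)];print(cv2.minAreaRect(p[:,:2].astype(np.float32)))
E
```

```text
[[0.5186 0.1628 0.014 ]
 [0.4904 0.0666 0.014 ]
 [0.6726 0.0158 0.014 ]
 [0.7003 0.1095 0.014 ]] cam [0.36 0.14 1.27]
centre [0.5955 0.0887 0.014 ] yaw -15.96861289717897 0.1892670144120201 0.10015995154846079
((427.80487060546875, 271.243896484375), (73.10568237304688, 74.43084716796875), 83.6598129272461) [ 0.56781527 -0.12657252  0.026     ]
[[ 0.645 -0.026]
 [ 0.672 -0.209]
 [ 0.493 -0.224]
 [ 0.467 -0.047]]
top 369 [0.5173 0.1132] -16.742868468982902
scene 527 [0.5124 0.1101] -20.0205255649291
((0.6320604085922241, -0.1148982048034668), (0.31184810400009155, 0.17914481461048126), 8.86034870147705)
```

```bash
cat > to.py <<'E'
from h import *
def frame(az,pitch):  # tool x along handle (plan azimuth az, deg), tool tilted by pitch
    a=np.radians(az);x=np.array([np.cos(a),np.sin(a),0]);z=np.array([0,0,-1.]);p=np.radians(pitch)
    X=x*np.cos(p)-z*np.sin(p);Z=x*np.sin(p)+z*np.cos(p);return np.stack([X,np.cross(Z,X),Z],1)
def to(p,Rt=None):
    s=telemetry.sense();Rc=R.from_quat(s["tool_rot"]).as_matrix()
    print("fs shift",(Rc.T@(np.array(p)-s["tcp_pos"])/.04).round(3), end=" ")
    if Rt is not None: print("fs turn",(R.from_matrix(Rc.T@Rt).as_rotvec()/(np.pi/2)).round(4),end=" ")
    print("t",round(s["t"],2),"F",s["force"].round(1),s["gripper_force"],round(s["finger_gap"],3))
G=np.array([.5245,.1091,.1695]);F=frame(164,36.7)
E
python3 -c "
from to import *
to([.28,.32,.30]);to([.50,.12,.32]);to([.443,-.09,.25],frame(164,0))
print(F, G+F[:,2]*.019, G-F[:,2]*.09)"
```

```text
fs shift [-4.55  -6.003 -1.729] t 0.1 F [-0.2 -0.1 -0.4] 0.0 1.004
fs shift [-11.207  -9.311  -2.225] t 0.1 F [-0.2 -0.1 -0.4] 0.0 1.004
fs shift [-11.272 -14.747  -0.465] fs turn [-0.0013 -0.0002  0.0015] t 0.1 F [-0.2 -0.1 -0.4] 0.0 1.004
[[-0.77071622  0.27563736 -0.57447416]
 [ 0.22099932  0.9612617   0.16472782]
 [ 0.59762515  0.         -0.80177564]] [0.51358499 0.11222983 0.15426626] [0.57620267 0.0942745  0.24165981]
```

```bash
for i in 1 2; do python3 -m crank '-.455 -.6 -.173 0 0 0;-.455 -.6 -.173 0 0 0;-.455 -.6 -.173 0 0 0;-.455 -.6 -.173 0 0 0;-.455 -.6 -.173 0 0 0' 1; done; python3 -c "
from to import *
to([.50,.12,.33],F)"
```

```text
t: 0.6
tcp_pos: [0.2255, 0.4595, 0.2657]
tool_rot: [0.138, 0.99, -0.0, -0.0]
force: [0.3, -0.2, -0.4]
finger_gap: 1.0
gripper_force: 0.0
t: 1.1
tcp_pos: [0.2802, 0.3193, 0.3005]
tool_rot: [0.138, 0.99, -0.0, -0.0]
force: [-0.5, 0.6, -0.6]
finger_gap: 0.998
gripper_force: 0.0
fs shift [-6.645 -3.293 -0.737] fs turn [-0.0009  0.4076  0.0016] t 1.1 F [-0.5  0.6 -0.6] 0.0 0.998
```

```bash
for i in 1 2; do python3 -m crank '-.665 -.33 -.074 0 0 0;-.665 -.33 -.074 0 0 0;-.665 -.33 -.074 0 0 0;-.665 -.33 -.074 0 0 0;-.665 -.33 -.074 0 0 0' |sed -n 1,2p; done; python3 -m crank '0 0 0 0 .0815 0;0 0 0 0 .0815 0;0 0 0 0 .0815 0;0 0 0 0 .0815 0;0 0 0 0 .0815 0'; python3 -c "
from to import *
to(G-F[:,2]*.08,F);to(G+F[:,2]*.019,F);print(telemetry.sense()['q'])"
```

```text
t: 1.6
tcp_pos: [0.3906, 0.2197, 0.3152]
t: 2.1
tcp_pos: [0.5005, 0.12, 0.3298]
t: 2.6
tcp_pos: [0.5004, 0.1207, 0.3302]
tool_rot: [0.131, 0.939, 0.044, -0.314]
force: [0.8, 0.2, -0.2]
finger_gap: 0.999
gripper_force: 0.0
fs shift [-2.932 -0.117  0.817] fs turn [-0.0007 -0.0025  0.0012] t 2.6 F [ 0.8  0.2 -0.2] 0.0 0.999
fs shift [-2.942 -0.115  3.292] fs turn [-0.0007 -0.0025  0.0012] t 2.6 F [ 0.8  0.2 -0.2] 0.0 0.999
[-0.05843028  0.5621453   1.24970888  0.14145565  1.95916641 -1.34128367]
```

```bash
python3 -m crank '-.588 -.023 .163 0 0 0;-.588 -.023 .163 0 0 0;-.588 -.023 .163 0 0 0;-.588 -.023 .163 0 0 0;-.588 -.023 .163 0 0 0'; python3 -c "
from to import *
to(G+F[:,2]*.019,F)
a,b=snapshot('scene')['image'],snapshot('top')['image']
f=lambda m,x,y:cv2.resize(np.ascontiguousarray(m[y:y+140,x:x+100,::-1]),None,fx=4,fy=4,interpolation=cv2.INTER_CUBIC)
cv2.imwrite('pics/pre.png',np.hstack([f(a,260,180),f(b,295,190)]))"
```

```text
t: 3.1
tcp_pos: [0.5711, 0.0958, 0.2323]
tool_rot: [0.131, 0.94, 0.043, -0.312]
force: [0.1, 0.1, 0.3]
finger_gap: 0.998
gripper_force: 0.0
fs shift [3.200e-02 2.000e-03 2.457e+00] fs turn [-0.0011 -0.0004  0.0011] t 3.1 F [0.1 0.1 0.3] 0.0 0.998
```

View pics/pre.png

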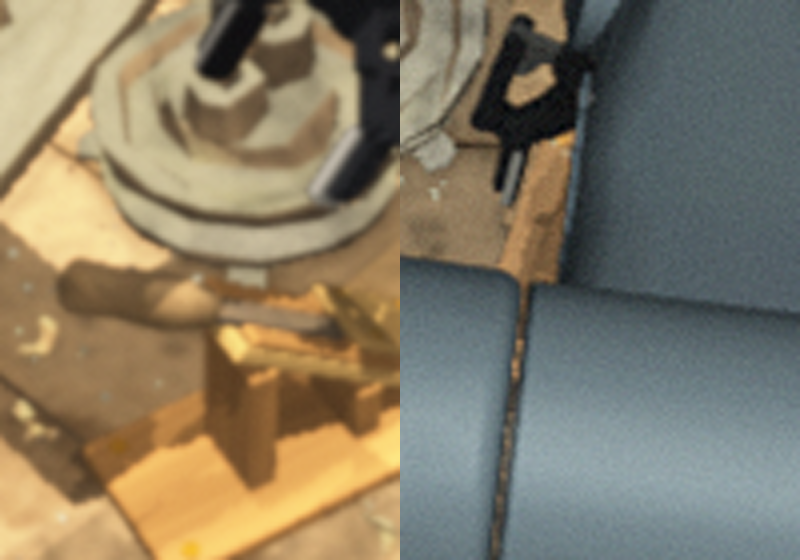

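The scene crop shows the two fingers standing open on either side of the handle at about crop pixels (235,40) and (345,170), with the handle at (140,295) below them. Descend and close.

```bash
python3 -m crank '0 0 .5 0 0 0;0 0 .5 0 0 0;0 0 .5 0 0 0;0 0 .5 0 0 0;0 0 .45 0 0 0'; python3 -m crank '0 0 0 0 0 0;0 0 0 0 0 0;0 0 0 0 0 0;0 0 0 0 0 0;0 0 0 0 0 0' -1 25;python3 -m crank '0 0 0 0 0 0;0 0 0 0 0 0;0 0 0 0 0 0;0 0 0 0 0 0;0 0 0 0 0 0'; python3 -c "
from to import *
to(G+F[:,2]*.019,F)
a=snapshot('scene')['image']
f=lambda m,x,y:cv2.resize(np.ascontiguousarray(m[y:y+140,x:x+140,::-1]),None,fx=4,fy=4,interpolation=cv2.INTER_CUBIC)
cv2.imwrite('pics/grip.png',f(a,250,190))"
```

```text
t: 3.7
tcp_pos: [0.5135, 0.1123, 0.1558]
tool_rot: [0.131, 0.94, 0.044, -0.311]
force: [0.3, 0.2, -0.2]
finger_gap: 0.997
gripper_force: 0.0
t: 4.2
tcp_pos: [0.5155, 0.1121, 0.1559]
tool_rot: [0.131, 0.94, 0.044, -0.311]
force: [1.9, 0.6, 1.1]
finger_gap: 0.311
gripper_force: 25.7
t: 4.7
tcp_pos: [0.5151, 0.1121, 0.1554]
tool_rot: [0.131, 0.94, 0.044, -0.311]
force: [2.4, 0.2, 3.7]
finger_gap: 0.307
gripper_force: 25.9
fs shift [ 0.012 -0.007  0.044] fs turn [-0.0006  0.0011  0.0014] t 4.7 F [2.4 0.2 3.7] 25.88807368883863 0.307
```

View pics/grip.png

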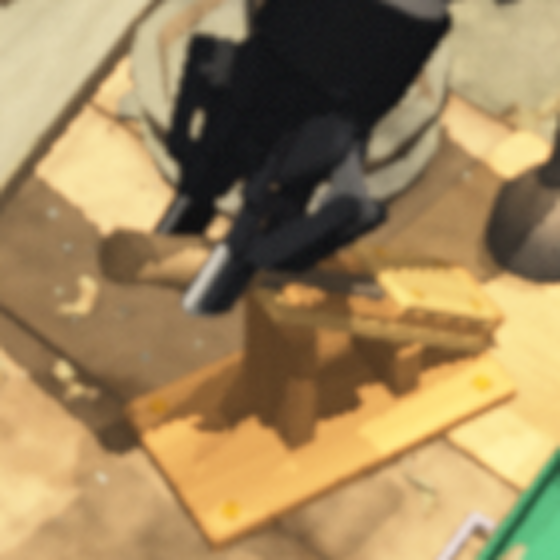

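Gripped: the fingers close on the handle with a gap of about 26 mm, and the rasp is still in the sleeve. Now draw along the blade axis.

```bash
python3 -m crank '0 0 0 0 0 0;.1 0 -.006 0 0 0;.1 0 -.006 0 0 0;.2 0 -.012 0 0 0;.2 0 -.012 0 0 0' -1 50; python3 -m crank '.2 0 -.012 0 0 0;.2 0 -.012 0 0 0;.2 0 -.012 0 0 0;.2 0 -.012 0 0 0;.2 0 -.012 0 0 0'
```

```text
t: 5.25
tcp_pos: [0.4972, 0.1168, 0.1699]
tool_rot: [0.131, 0.94, 0.043, -0.311]
force: [2.6, -0.8, -0.3]
finger_gap: 0.3
gripper_force: 48.9
t: 5.75
tcp_pos: [0.4662, 0.1256, 0.1969]
tool_rot: [0.131, 0.94, 0.043, -0.312]
force: [0.5, -0.3, -0.5]
finger_gap: 0.299
gripper_force: 49.0
```

```bash
python3 -m crank '.2 0 -.012 0 0 0;.2 0 -.012 0 0 0;.2 0 -.012 0 0 0;.2 0 -.012 0 0 0;.2 0 -.012 0 0 0';python3 -m crank '.2 0 -.1 0 0 0;.2 0 -.3 0 0 0;0 0 -.5 0 0 0;0 0 -.5 0 0 0;0 0 0 0 0 0'; python3 -c "
from to import *
print(telemetry.sense()['q'])
a=snapshot('scene')['image']
cv2.imwrite('pics/out.png',cv2.resize(np.ascontiguousarray(a[120:400,200:500,::-1]),None,fx=2,fy=2))
T=np.array([.568,-.126,0]);L=frame(164,0)
# grip = blade_mid + .125*x + .0075 up ; tcp = grip -.019 z
to(T+.125*L[:,0]+[0,0,.17+.015-.019],L)"
```

```text
t: 6.25
tcp_pos: [0.4371, 0.134, 0.2227]
tool_rot: [0.131, 0.94, 0.043, -0.312]
force: [0.9, 0.0, -1.7]
finger_gap: 0.3
gripper_force: 49.1
t: 6.75
tcp_pos: [0.4595, 0.1279, 0.2784]
tool_rot: [0.131, 0.941, 0.044, -0.309]
force: [-0.1, 0.5, -1.6]
finger_gap: 0.305
gripper_force: 49.2
[-0.05030974  0.5510077   1.42085686  0.13816797  1.79035308 -1.3574657 ]
fs shift [-2.666 -5.354  1.483] fs turn [-1.000e-04 -4.064e-01  1.500e-03] t 6.8 F [-1.1 -0.9 -2.4] 49.231761776609346 0.299
```

View pics/out.png

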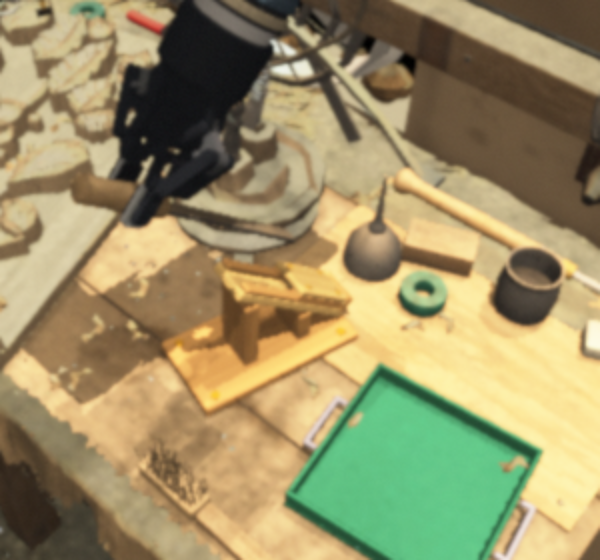

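The rasp is out of the sleeve (tip at about (290,235) in the crop, clear above the rest). Level it and swing it over.

```bash
python3 -m crank '0 0 0 0 -.07 0;0 0 0 0 -.085 0;0 0 0 0 -.085 0;0 0 0 0 -.085 0;0 0 0 0 -.08 0';  python3 -c "
from to import *
T=np.array([.568,-.126,0]);L=frame(164,0)
to(T+.125*L[:,0]+[0,0,.18+.015-.019],L)"
```

```text
t: 7.3
tcp_pos: [0.4555, 0.1284, 0.276]
tool_rot: [0.138, 0.99, -0.0, -0.001]
force: [-0.5, 0.4, -1.4]
finger_gap: 0.301
gripper_force: 49.2
fs shift [-1.324 -5.34   2.5  ] fs turn [-0.0003 -0.0015  0.0017] t 7.3 F [-0.5  0.4 -1.4] 49.217421119101346 0.301
```

```bash
for i in 1 2; do python3 -m crank '-.066 -.267 .0 0 0 0;-.066 -.267 .0 0 0 0;-.066 -.267 .0 0 0 0;-.066 -.267 .0 0 0 0;-.066 -.267 .0 0 0 0'|sed -n 1,2p;done;  python3 -m crank '-.066 -.267 .1 0 0 0;-.066 -.267 .2 0 0 0;-.066 -.267 .2 0 0 0;-.066 -.267 .2 0 0 0;-.066 -.267 .2 0 0 0';python3 -m crank '-.066 -.267 .2 0 0 0;-.066 -.267 .2 0 0 0;-.066 -.267 .2 0 0 0;-.066 -.267 .2 0 0 0;-.066 -.267 .2 0 0 0';python3 -c "
from to import *
T=np.array([.568,-.126,0]);L=frame(164,0)
to(T+.125*L[:,0]+[0,0,.18+.015-.019],L)
for n in('scene','top'):
    s=snapshot(n);P=cloud(s);cv2.imwrite(f'pics/{n}9.png',s['image'][:,:,::-1])
    m=(P[...,2]>.16)&(P[...,2]<.225)&(abs(P[...,0]-.5)<.25)&(abs(P[...,1]+.12)<.12);q=P[m]
    d=(q-[.568,-.126,0])@L[:,0]
    for a in np.arange(-.1,.2,.03):
        w=q[(d>a)&(d<a+.03)]
        if len(w)>3:print(n,a.round(2),len(w),w.mean(0).round(3),w[:,2].max().round(3))
"
```

```text
t: 7.8
tcp_pos: [0.4564, 0.0716, 0.2762]
t: 8.3
tcp_pos: [0.4538, 0.0173, 0.2767]
t: 8.8
tcp_pos: [0.4516, -0.0375, 0.2396]
tool_rot: [0.138, 0.99, 0.0, -0.002]
force: [0.5, 0.7, -1.6]
finger_gap: 0.3
gripper_force: 49.3
t: 9.3
tcp_pos: [0.4498, -0.0926, 0.1999]
tool_rot: [0.138, 0.99, 0.0, -0.002]
force: [-0.2, 0.5, -0.9]
finger_gap: 0.298
gripper_force: 49.3
fs shift [0.052 0.012 0.597] fs turn [-0.     -0.0024  0.0015] t 9.3 F [-0.2  0.5 -0.9] 49.285059459507465 0.298
scene -0.1 78 [ 0.642 -0.147  0.203] 0.207
scene -0.07 162 [ 0.621 -0.141  0.204] 0.208
scene -0.04 174 [ 0.592 -0.133  0.207] 0.21
scene -0.01 183 [ 0.563 -0.125  0.208] 0.211
scene 0.02 195 [ 0.534 -0.117  0.21 ] 0.213
scene 0.05 117 [ 0.51  -0.111  0.212] 0.214
scene 0.08 7 [ 0.477 -0.109  0.216] 0.219
scene 0.11 220 [ 0.44  -0.095  0.219] 0.225
scene 0.14 164 [ 0.419 -0.09   0.221] 0.225
scene 0.17 79 [ 0.401 -0.08   0.219] 0.225
top -0.1 62 [ 0.643 -0.149  0.203] 0.207
top -0.07 112 [ 0.62  -0.143  0.205] 0.209
top -0.04 116 [ 0.592 -0.134  0.207] 0.211
top -0.01 85 [ 0.566 -0.126  0.208] 0.213
top 0.02 10 [ 0.544 -0.114  0.21 ] 0.215
top 0.11 10 [ 0.448 -0.072  0.212] 0.223
```

View pics/scene9.png

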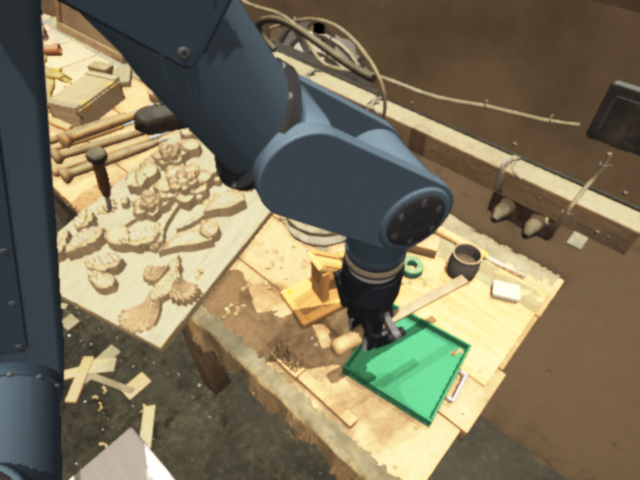

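View pics/top9.png

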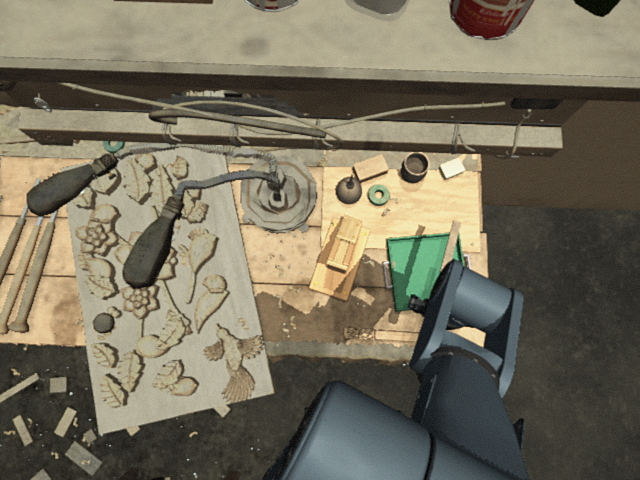

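The scene view shows the blade running from the handle at (345,343) over the tray to its tip near (467,281). The top view has the tip near (456,223). The can, tape and brush are in place. Check where the tip lies along the blade.

```bash
python3 -m crank '0 0 .1 0 0 0;0 0 .1 0 0 0;0 0 .1 0 0 0;0 0 0 0 0 0;0 0 0 0 0 0' ;python3 -c "
from to import *
L=frame(164,0)
for n in('scene','top'):
    P=cloud(snapshot(n))
    q=P[(P[...,2]>.165)&(P[...,2]<.23)&(P[...,0]>.36)&(P[...,0]<.85)&(P[...,1]<-.03)&(P[...,1]>-.25)]
    d=(q-[.568,-.126,0])@L; print(n,np.percentile(d[:,0],[0,.3,1,99,100]).round(3),np.median(d[d[:,0]<-.03][:,1]).round(4),np.sort(d[:,0])[:8].round(3))
s=telemetry.sense();print(np.abs(s['qd']).max())"
```

```text
t: 9.9
tcp_pos: [0.4498, -0.0913, 0.1885]
tool_rot: [0.138, 0.99, 0.0, -0.002]
force: [0.4, -0.2, -1.5]
finger_gap: 0.302
gripper_force: 49.3
scene [-0.085 -0.083 -0.081  0.175  0.176] 0.0013 [-0.085 -0.085 -0.084 -0.084 -0.083 -0.083 -0.083 -0.083]
top [-0.087 -0.086 -0.084  0.129  0.133] 0.0012 [-0.087 -0.086 -0.085 -0.085 -0.084 -0.084 -0.084 -0.084]
0.002887134805405469
```

The tip is 85 mm past the tray's centre, so the blade's middle is centred to within about 2 mm, level and at rest.

```bash
python3 -m crank '0 0 0 0 0 0;0 0 0 0 0 0;0 0 0 0 0 0;0 0 0 0 0 0;0 0 0 0 0 0'|head -2; python3 -c "
from station import manip
print(manip.sign_off())"
```

```text
t: 10.5
tcp_pos: [0.4498, -0.0916, 0.1885]
the job is handed in; nothing more can be done
None
```

I handed the job in at about 10.5 s with the rasp drawn from its sleeve and held level and steady, its blade middle measured within about 2 mm of the tray's centre and its underside about 19 cm above the bench; no verdict came back.

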